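# Clamp the brass block with a turnbuckle clamp

### The arm

A 7-joint arm with a two-finger parallel gripper is mounted at the origin on a cart in front of the work surface, level with it; the furniture and walls round the work are solid. World frame = base frame: x ahead of the robot, y to its left, z up, the work surface at z = 0. Lengths are in m, angles in rad, forces in N, time in s.
With the tool pointing down it reaches from about 0.4 to 0.85 m from the base axis. Payload 10.4 kg.
Tool frame: the origin (TCP) lies midway between the tips of the shut fingers; the grasp point (between the pads) lies 19 mm behind it; y points along the fingers, x is the direction in which the jaws open and shut, and the axes are right-handed (so a half turn about y gives the same grasp; the last joint's range is limited). The gripper opens to 87 mm and grips with 3 to 60 N. Pads are 19 mm wide; open, the fingers measure 117 mm over their backs; the gripper's body (75 mm by 190 mm) begins 51 mm behind the grasp point.
Start: joints at [-1.17, 0.332, -0.065, 1.46, 0.022, 1.35, -0.088], TCP at [0.257, 0.57, 0.223] pointing down, gripper open.
Joint ranges: [-2.6, 2.6], [-0.5, 2.12], [-1.47, 1.34], [0.16, 2.42], [-1.27, 4.41], [0.06, 2.06], [-2.6, 2.6]. Speed limits (rad/s): [2.22, 2.22, 2.79, 2.79, 3.14, 3.14, 3.14].

### API

Orientations are given as a unit quaternion [x, y, z, w].
In Python, from bench import * gives the robot as it stands.
- The arm moves only by the tool jog_arm, never from a script. Its argument "commands" is a list of rows, each an object with "translation": the shift along the world's x, y, z in mm, a list of three; "twist": the turn about the world's z in rad. A call has 1 to 20 rows; each row shifts and turns the commanded pose from where the row before left it; what a row does not reach is not made up. A row lasts 1/10 s, in which the tool goes at most 50 mm and 8.59 degrees, less where a joint would pass 70% of its speed; a pose out of reach is approached as far as the arm can. A call is refused whole if a number of a shift passes 50 or a number of a turn 0.15, either way. A call with a gripper value outside its range is refused whole. "grip" is the closure, from 0 (fully open) to 1 (shut), set as the call begins (left out, the last holds). The fingers move at their own pace and stop on an object; "grip_force" is the grip in N (left out, the last holds). Time passes only in rows, so rows that do not move let the fingers close. It gives the time, the measured TCP pose, the force and the opening at its end, in the units of the state.
- read_state(): the state, without advancing time (a new reading comes with each control period).
- camera(name): name is "scene" or "top"; returns a dict with "img" (400x640x3 uint8, red, green, blue), "fx", "fy", "cx", "cy" (pixels), "cam_to_world" (4x4, takes a point from camera to world coordinates). Camera axes: x right, y down, z forward; pixel columns grow to the right and rows downward; lengths in m; the calibration is good to about 2 mm. A picture is of the moment at which its call begins. There is no depth.
- close_job(): hands the job in, once; it reports no verdict.
The state is a dict: "time": time; "joint_positions": joint angles; "joint_vel": joint speeds; "joint_torque": joint torques, N m; "ee_pos": TCP position; "eef_rot": TCP orientation; "ft_force": force on the tool from outside, world axes, zero at the start; "torque": the same for the moment, N m; "width": finger opening in m.
Only numpy, scipy, OpenCV 4.12 (cv2) and the standard library are available. Lean on these libraries where they do the work, as an engineer would, in place of code of your own. Each camera call takes 0.05 s, during which the arm holds its last target.

### The job

Two identical turnbuckle clamps stand on the bench with open jaws. On the one that has the square brass block between its jaws, push the red-knobbed lever of the turnbuckle over, away from the robot, right to its stop, so that both jaws draw in together and hold the block; then let go of the lever. Leave the other clamp, with the cork disc, as it is.

Things in the scene. Friction and masses are not known exactly. Their poses are not given: they have to be found in the camera images.
- block_clamp: Fixed clamp holding the brass block: aluminium base 105 x 150 x 10 mm, dark steel jaws up to 45 mm high. Origin on the bench under the middle of the brass turnbuckle sleeve; x away from the robot (yaw within 0.3 rad), y along the sleeve's turning axis, which is 30 mm above the origin. Jaws slide in along y, 7 mm each per rad of lever; pads 54 mm apart when open, centred at x = -50 mm.
- block_clamp_lever (a joint): Turn of this clamp's sleeve and lever, rad. 0: jaws open, lever leaning 1.0 rad from vertical to the clamp's -x (to the robot); grows as the knob goes up and over to +x; 2.0: stop, leaning 1.0 rad away. Sprung pads meet the block at about 1.7 and give for the rest. Stiff (0.2 to 0.35 N m, 3 to 5 N at the knob), stays where left.
- block_clamp_knob (a point): Centre of the red ball knob, 18 mm across, on the end of this clamp's lever (steel rod 8 mm thick); 80 mm from the turning axis, in the clamp's middle plane (y = 0), so it moves on an upright circle in the clamp's x-z plane.
- block_center (a point): Centre of the loose brass block, 30 x 30 x 22 mm, that lies on this clamp's base plate between the open jaws.
- cork_clamp_knob (a point): Centre of the red ball knob of the other, identical clamp, which has a brown cork disc (25 mm across, 12 mm high) between its jaws. To be left alone.
Mind the look-alikes: they are no part of the job. Leave any blue or turquoise look-alike of the part that bears block_center alone.

How it is judged:
At the end, for the whole second after the job is handed in: Lever of the block's clamp within 0.15 rad of its stop (joint above 1.85); brass block between the pads, resting on the base plate (centre under 27 mm high), upright within 0.15 rad, within 5 mm of midway between the jaws and 15 mm of the pads' centre along x (value of joint block_clamp_lever above 1.85 rad and x of block_center in the frame of block_clamp between -0.065 and -0.035 m and y of block_center in the frame of block_clamp between -0.005 and 0.005 m and z of block_center in the frame of block_clamp below 0.027 m and angle between the z axis of block_center and the z axis of block_clamp, either way round below 0.15 rad); the robot touches nothing.
It fails at once if the knob of the clamp with the cork disc is moved more than 15 mm (distance of cork_clamp_knob from where it was at the start of the episode above 0.015 m).
It also fails if it takes over 34 s, if anything falls off the work surface, if the arm or the gripper's body presses on something with over 40 N, if the wrist force passes 120 N, or if a joint passes its speed limit or range.

## Working session

There is one attempt and no reset: what is moved stays moved. The work goes in short steps, Python scripts to look and compute and a tool call to move; the robot and the scene stay as the last step left them, time stands still between calls to the robot, and variables do not carry over. Pictures are saved under pics/ and viewed, and the job is handed in when it is done.

Besides the shell and the picture viewer there is one more tool, called by a JSON object that holds its "fn" and its "kwargs". jog_arm: Moves the arm, as the interface text tells. Its arguments: {"type":"object","properties":{"commands":{"type":"array"},"grip":{"type":"number"},"grip_force":{"type":"number"}},"required":["commands"]}

```bash
mkdir -p pics && python3 - <<'E'
from bench import *
import cv2,numpy as np
s=read_state();print(s['time'],s['ee_pos'],s['eef_rot'],s['width'],s['ft_force'])
for n in("scene","top"):
    c=camera(n);cv2.imwrite(f"pics/{n}0.png",c['img'][:,:,::-1]);print(n,c['fx'],c['cx'],c['cy'],np.round(c['cam_to_world'],3).tolist())
E
```

```text
0.0 [0.25686513 0.56934102 0.22174398] [ 0.59426782  0.38325294 -0.38408113 -0.59367047] 0.08681209082598514 [ 0.98521081  0.25453153 -0.08467744]
scene 506.76763126157186 323.1104882215328 194.75311600995227 [[-0.577, -0.41, 0.706, -0.16], [-0.817, 0.288, -0.5, 0.491], [0.002, -0.865, -0.501, 0.526], [0.0, 0.0, 0.0, 1.0]]
top 520.5998578356235 329.10824732236244 202.51710661549015 [[0.008, -0.995, 0.099, 0.389], [-1.0, -0.008, 0.004, 0.041], [-0.004, -0.099, -0.995, 1.289], [0.0, 0.0, 0.0, 1.0]]
```

View pics/scene0.png

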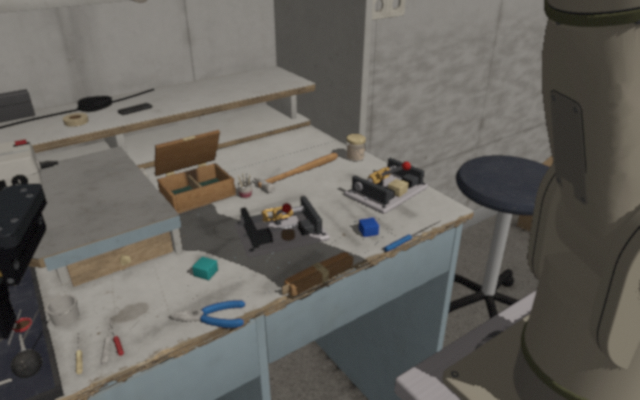

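View pics/top0.png

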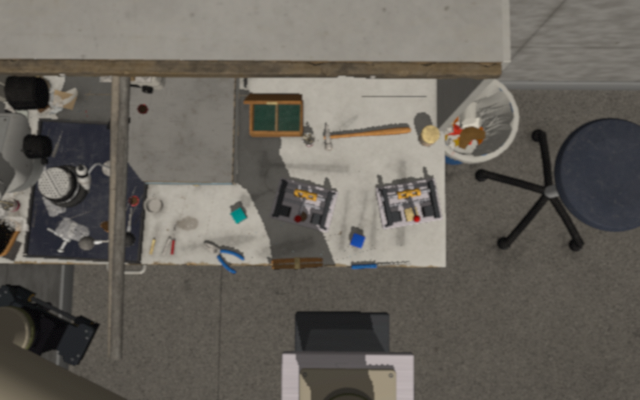

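The scene view shows two clamps, one around (283,220) and one around (388,183). In the top view they are at (305,200) and (408,200). I'll enlarge both.

```bash
python3 - <<'E'
import cv2,numpy as np
t=cv2.imread("pics/top0.png");s=cv2.imread("pics/scene0.png")
a=cv2.resize(t[165:240,260:450],None,fx=4,fy=4,interpolation=cv2.INTER_CUBIC)
b=cv2.resize(s[145:250,230:430],None,fx=3.8,fy=3.8,interpolation=cv2.INTER_CUBIC)
cv2.imwrite("pics/ct.png",a);cv2.imwrite("pics/cs.png",b)
for n,i in(("top",t),("scene",s)):
    h=cv2.cvtColor(i,cv2.COLOR_BGR2HSV)
    m=(((h[...,0]<6)|(h[...,0]>174))&(h[...,1]>150)&(h[...,2]>60)).astype(np.uint8)
    k,l,st,c=cv2.connectedComponentsWithStats(m)
    print(n,[(st[j].tolist(),c[j].round(1).tolist()) for j in range(1,k) if st[j][4]>8])
E
```

```text
top [([452, 125, 9, 10, 50], [456.2, 129.9]), ([295, 216, 6, 6, 28], [297.7, 218.3]), ([414, 216, 5, 5, 22], [416.1, 218.1])]
scene [([17, 141, 8, 4, 18], [20.4, 142.3]), ([402, 162, 8, 8, 49], [406.0, 165.7]), ([283, 205, 7, 7, 42], [285.9, 207.8]), ([16, 326, 11, 5, 24], [22.0, 328.8]), ([115, 338, 7, 16, 42], [118.0, 346.2])]
```

View pics/ct.png

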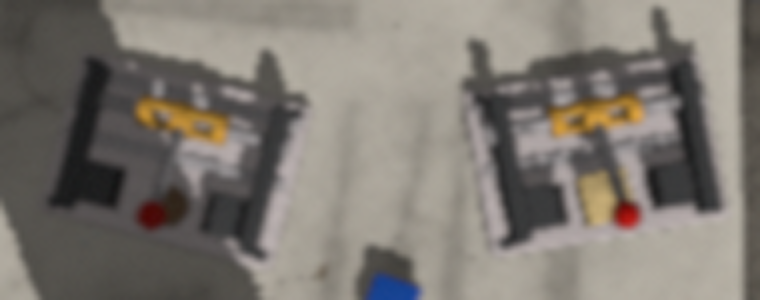

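View pics/cs.png

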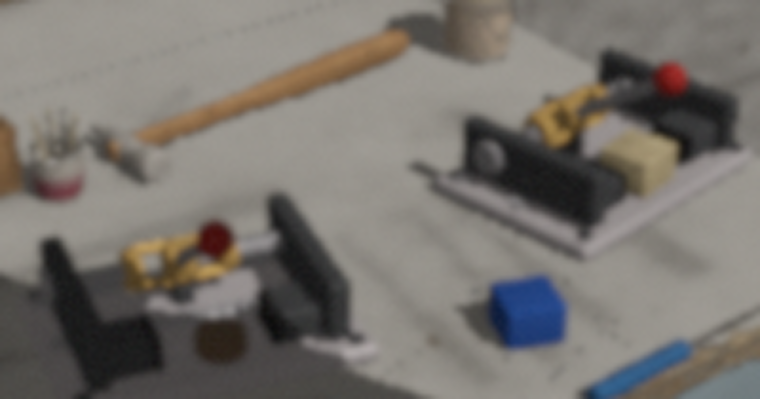

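The candidates are the right-hand clamp (knob at top (416,218), scene (406,166)) and the left-hand one (knob at top (298,218), scene (286,208)). The right one has the square pale brass block between its jaws. The left one has the dark brown cork disc, and the blue cube stands loose on the bench. So the right one is the target. Next I'll triangulate.

```bash
cat > h.py <<'E'
import numpy as np,cv2
from bench import *
def ray(c,u,v):
    T=np.array(c['cam_to_world']);d=np.array([(u-c['cx'])/c['fx'],(v-c['cy'])/c['fy'],1.]);return T[:3,3],T[:3,:3]@(d/np.linalg.norm(d))
def plane(c,u,v,z):
    o,d=ray(c,u,v);return o+d*(z-o[2])/d[2]
def tri(r1,r2):
    (a,d),(b,e)=r1,r2
    s=np.linalg.lstsq(np.c_[d,-e],b-a,rcond=None)[0];p=a+d*s[0];q=b+e*s[1];return (p+q)/2,np.linalg.norm(p-q)
def proj(c,p):
    T=np.array(c['cam_to_world']);x=T[:3,:3].T@(np.array(p)-T[:3,3]);return c['fx']*x[0]/x[2]+c['cx'],c['fy']*x[1]/x[2]+c['cy']
E
python3 - <<'E'
from h import *
t=camera("top");s=camera("scene")
for n,a,b in(("blockknob",(416.1,218.1),(406,165.7)),("corkknob",(297.7,218.3),(285.9,207.8))):
    p,e=tri(ray(t,*a),ray(s,*b));print(n,p.round(4),e.round(4),plane(t,*a,.0732).round(4),plane(s,*b,.0732).round(4))
h=cv2.cvtColor(t['img'],cv2.COLOR_RGB2HSV);H=h.astype(int)
m=((H[...,0]>12)&(H[...,0]<24)&(H[...,1]>150)&(H[...,2]>120)).astype(np.uint8);m[:, :380]=0;m[:,445:]=0;m[:170]=0;m[240:]=0
k,l,st,c=cv2.connectedComponentsWithStats(m)
print([(st[j].tolist(),c[j].round(1).tolist()) for j in range(1,k) if st[j][4]>3])
ys,xs=np.nonzero(m)
r=cv2.minAreaRect(np.c_[xs,ys].astype(np.float32));print(r)
cx,cy=r[0]
O=plane(t,cx,cy,.036);print("sleeve",O.round(4))
K=plane(t,416.1,218.1,.0732);d=O-K;print("yaw from knob",np.arctan2(d[1],d[0]),np.linalg.norm(d[:2]))
# base bright/dark corners in crop -> /4+offset
for u,v in((464,95),(500,245),(722,210),(685,55)):
    print((u,v),plane(t,260+u/4,165+v/4,.03).round(4))
m2=((H[...,0]>18)&(H[...,0]<32)&(H[...,1]>60)&(H[...,1]<150)&(H[...,2]>120)).astype(np.uint8);m2[:,:400]=0;m2[:,425:]=0;m2[:200]=0;m2[225:]=0
ys,xs=np.nonzero(m2);print(len(xs),xs.min(),xs.max(),ys.min(),ys.max())
for z in (0.032,):print([plane(t,u,v,z).round(4).tolist() for u,v in((xs.min(),ys.min()),(xs.max()+1,ys.max()+1))])
E
```

```text
blockknob [ 0.4739 -0.1572  0.0755] 0.0011 [ 0.4744 -0.1571  0.0732] [ 0.4768 -0.1609  0.0732]
corkknob [0.4718 0.1198 0.077 ] 0.001 [0.4718 0.1197 0.0732] [0.4775 0.1171 0.0732]
[([398, 189, 22, 9, 98], [408.5, 193.2])]
((408.6679992675781, 193.4240264892578), (6.439876556396484, 21.197927474975586), 79.69515228271484)
sleeve [ 0.5368 -0.1457  0.036 ]
yaw from knob 0.18107878867321706 0.06337129721567268
(464, 95) [ 0.5483 -0.0672  0.03  ]
(500, 245) [ 0.4571 -0.0889  0.03  ]
(722, 210) [ 0.4794 -0.2232  0.03  ]
(685, 55) [ 0.5739 -0.2019  0.03  ]
94 405 416 208 220
[[0.5016, -0.1372, 0.032], [0.4703, -0.166, 0.032]]
```

```bash
python3 - <<'E'
from h import *
from scipy.spatial.transform import Rotation as R
t=camera("top");s=camera("scene")
p=tri(ray(t,501,70),ray(s,313,87));print("shelf corner",p[0].round(3),p[1].round(3))
st=read_state();print(R.from_quat(st['eef_rot']).as_matrix().round(3),st['joint_positions'])
i=t['img'][60:400,0:330,::-1];cv2.imwrite("pics/left.png",cv2.resize(i,None,fx=1.75,fy=1.75,interpolation=cv2.INTER_CUBIC))
print(proj(t,st['ee_pos']),proj(s,st['ee_pos']))
E
```

```text
shelf corner [ 0.855 -0.285  0.116] 0.148
[[ 0.411 -0.    -0.912]
 [ 0.912 -0.     0.411]
 [-0.    -1.    -0.   ]] [-1.16960957  0.33245396 -0.06470204  1.46035626  0.02163561  1.34991512
 -0.08850608]
(np.float64(68.56066434633738), np.float64(317.71037744587227)) (np.float64(-57.21337450271977), np.float64(336.6064239116745))
```

View pics/left.png

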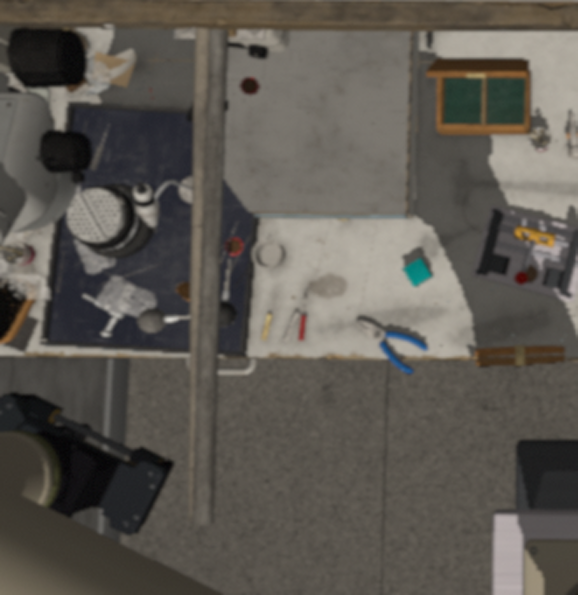

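The target is picked. One unknown is left: a grey bar overhead in the top view (column 120), height not known, lying between the arm and the goal. I'll creep towards it and watch which one occludes the other.

{"fn": "jog_arm", "kwargs": {"commands": [{"translation":[20,-30,0],"twist":0.04},{"translation":[20,-30,0],"twist":0.04},{"translation":[0,0,0],"twist":0}], "grip": 1, "grip_force": 30}}

```text
time: 0.6
ee_pos: [0.3014, 0.5058, 0.2229]
eef_rot: [0.58, 0.406, -0.405, -0.578]
ft_force: [0.6, -0.1, 1.1]
width: 0.0706
```

```bash
cat > look.py <<'E'
import sys
from h import *
t=camera("top");n=sys.argv[1];s=read_state();print(s['time'],s['ee_pos'].round(4),s['ft_force'].round(1),s['joint_positions'].round(2),s['width'])
cv2.imwrite(f"pics/{n}.png",t['img'][:,:,::-1])
E
python3 look.py t1
```

```text
0.65 [0.2993 0.5078 0.2229] [-0.9 -0.   0.8] [-1.08  0.25 -0.05  1.56  0.01  1.33  0.1 ] 0.06683844435222515
```

View pics/t1.png

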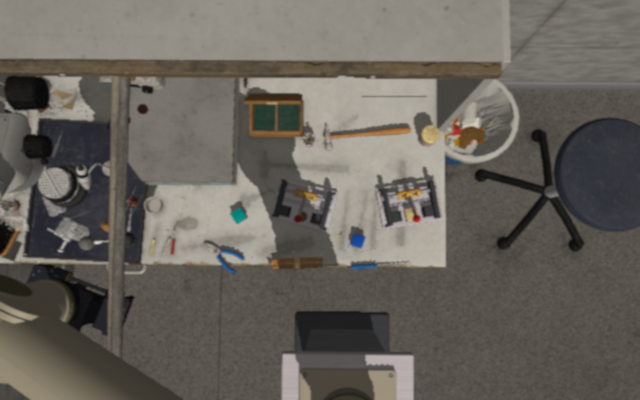

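```bash
python3 - <<'E'
import cv2
i=cv2.imread("pics/t1.png")[250:400,0:220];cv2.imwrite("pics/c1.png",cv2.resize(i,None,fx=3.6,fy=3.6,interpolation=cv2.INTER_CUBIC))
E
```

```text
(no output)
```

View pics/c1.png

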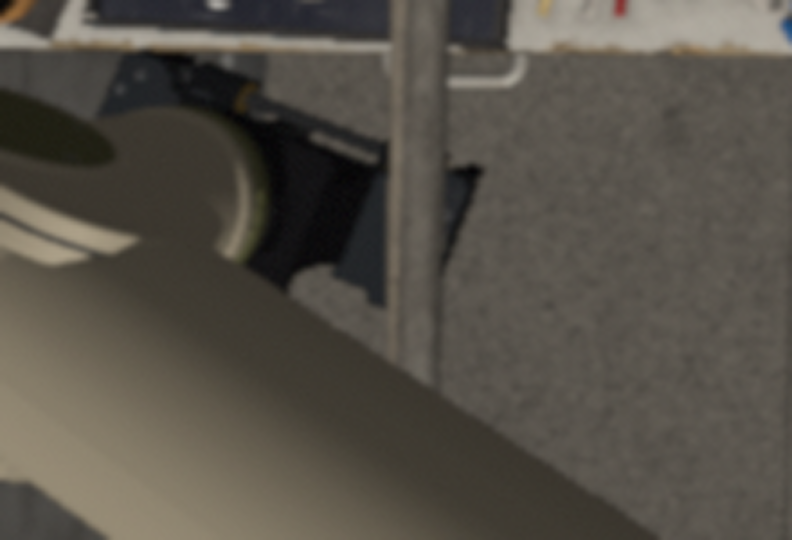

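The crop shows the bar passing over the gripper body, and the upper arm link passing over the bar's front end (about (120,352)). So the bar lies at a height between the two and could catch the wrist. I'll back out towards -x, lower the tool a little, and go round the bar's front end (x at least 0.215 for any height from 0.4 to 0.7 m).

{"fn": "jog_arm", "kwargs": {"commands": [{"translation":[-40,5,-15]},{"translation":[-40,5,-15]},{"translation":[-40,0,-15]},{"translation":[-40,0,-15]},{"translation":[-20,-20,0]},{"translation":[0,0,0]}]}}

```text
invalid input at $.commands[0]: expected keys translation, twist
```

```bash
python3 look.py t2
```

```text
0.7 [0.2977 0.5092 0.2228] [-1.   0.2  0.3] [-1.08  0.25 -0.05  1.56  0.01  1.33  0.1 ] 0.06276214631137825
```

View pics/t2.png

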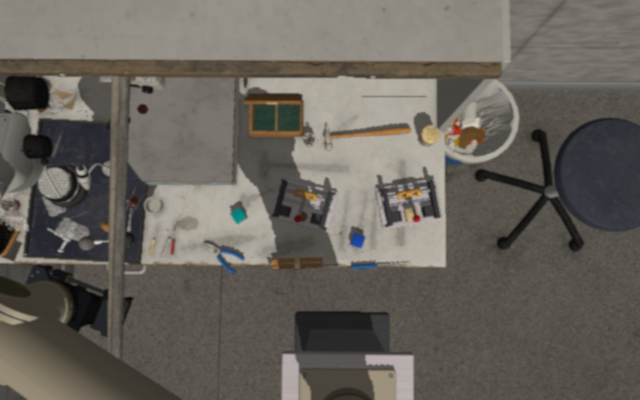

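The call was refused because each row needs both keys. Resending.

{"fn": "jog_arm", "kwargs": {"commands": [{"translation":[-40,5,-15],"twist":0},{"translation":[-40,5,-15],"twist":0},{"translation":[-40,0,-15],"twist":0},{"translation":[-40,0,-15],"twist":0},{"translation":[-20,-20,0],"twist":0},{"translation":[0,0,0],"twist":0}]}}

```text
time: 1.3
ee_pos: [0.1122, 0.4989, 0.1621]
eef_rot: [0.577, 0.408, -0.41, -0.577]
ft_force: [0.5, 0.3, 1.0]
width: 0.0149
```

```bash
python3 look.py t3
```

```text
1.35 [0.1145 0.4998 0.1626] [-0.3  0.3  0.3] [-1.27  0.14 -0.17  1.83  0.03  1.18 -0.22] 0.010918138600669697
```

View pics/t3.png

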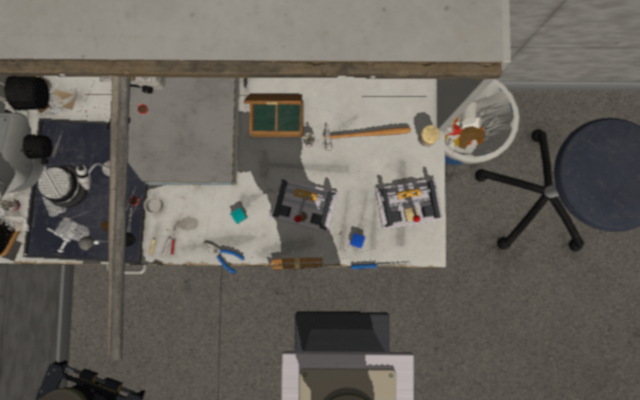

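The arm has left the bar; its front end is at (116,358) and the gripper at (90,380) is in front of it. I'll continue round at a radius of about 0.42 m.

{"fn": "jog_arm", "kwargs": {"commands": [{"translation":[-15,-35,0],"twist":0},{"translation":[-10,-35,0],"twist":0},{"translation":[30,-20,0],"twist":0},{"translation":[30,-20,0],"twist":0},{"translation":[0,0,0],"twist":0}]}}

```text
time: 1.85
ee_pos: [0.1559, 0.3882, 0.163]
eef_rot: [0.579, 0.406, -0.405, -0.579]
ft_force: [-0.4, 0.6, 0.9]
width: 0.0009
```

```bash
python3 look.py t4
```

```text
1.9 [0.154  0.3896 0.1631] [-0.3  0.2  0.8] [-1.19 -0.07 -0.11  2.04 -0.01  1.17 -0.07] 0.000573799656433455
```

View pics/t4.png

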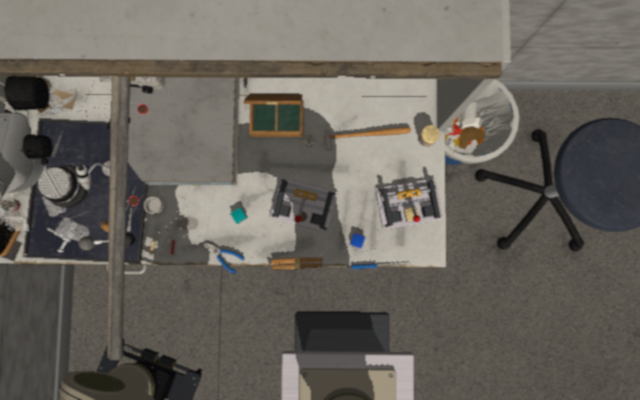

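{"fn": "jog_arm", "kwargs": {"commands": [{"translation":[0,-20,0],"twist":0},{"translation":[10,-25,0],"twist":0},{"translation":[0,0,0],"twist":0}]}}

```text
time: 2.2
ee_pos: [0.1627, 0.3437, 0.1627]
eef_rot: [0.579, 0.407, -0.407, -0.578]
ft_force: [0.0, -0.4, 0.0]
width: 0.0005
```

```bash
python3 look.py t5 && python3 - <<'E'
import cv2
i=cv2.imread("pics/t5.png")[250:400,40:260];cv2.imwrite("pics/c5.png",cv2.resize(i,None,fx=3.6,fy=3.6,interpolation=cv2.INTER_CUBIC))
E
```

```text
2.25 [0.1621 0.3451 0.1629] [-0.5  0.3  0.6] [-1.16 -0.16 -0.08  2.12 -0.01  1.18 -0.01] 0.0002106687733547637
```

View pics/c5.png

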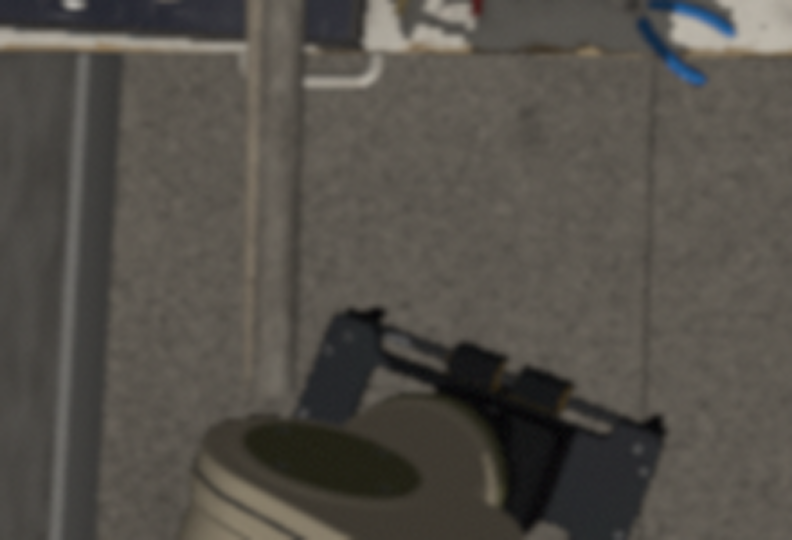

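{"fn": "jog_arm", "kwargs": {"commands": [{"translation":[10,-25,0],"twist":0},{"translation":[15,-25,0],"twist":0},{"translation":[20,-20,0],"twist":0},{"translation":[0,0,0],"twist":0}]}}

```text
time: 2.65
ee_pos: [0.2086, 0.2742, 0.1629]
eef_rot: [-0.579, -0.407, 0.406, 0.579]
ft_force: [-0.7, 1.0, -0.1]
width: 0.0002
```

```bash
python3 look.py t6 && python3 - <<'E'
import cv2
i=cv2.imread("pics/t6.png")[250:400,60:280];cv2.imwrite("pics/c6.png",cv2.resize(i,None,fx=3.6,fy=3.6,interpolation=cv2.INTER_CUBIC))
E
```

```text
2.7 [0.2076 0.2754 0.163 ] [-1.3  0.5 -0.4] [-1.09 -0.26  0.03  2.2   0.01  1.2   0.16] 0.0002678438199692773
```

View pics/c6.png

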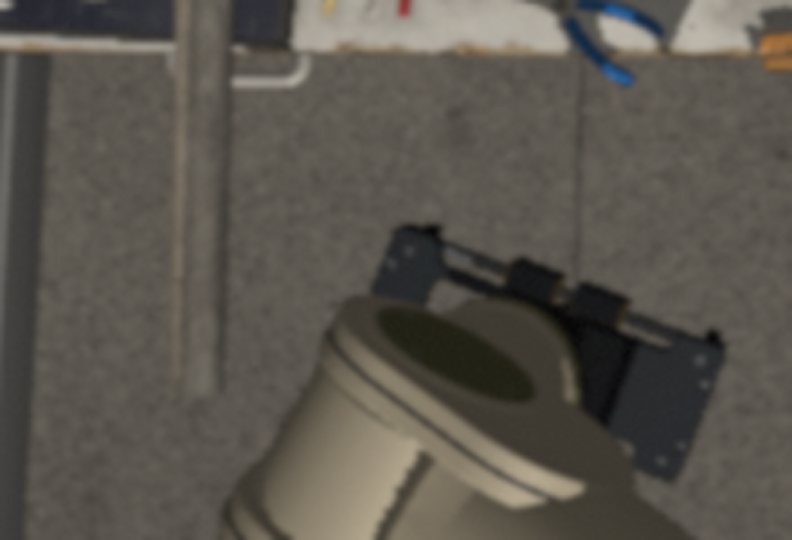

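The arm is past the bar. Now on to the near side of the target knob, staying high and turning the tool so the shut fingers lie across the clamp.

{"fn": "jog_arm", "kwargs": {"commands": [{"translation":[40,-25,0],"twist":0.05},{"translation":[35,-35,0],"twist":0.05},{"translation":[30,-40,0],"twist":0.05},{"translation":[30,-40,0],"twist":0.05},{"translation":[25,-45,0],"twist":0.05},{"translation":[20,-45,0],"twist":0.05},{"translation":[15,-45,0],"twist":0.05},{"translation":[10,-45,0],"twist":0.05},{"translation":[10,-45,0],"twist":0.05},{"translation":[5,-45,0],"twist":0.05},{"translation":[0,-25,0],"twist":0.03},{"translation":[0,0,0],"twist":0}]}}

```text
time: 3.9
ee_pos: [0.4275, -0.1613, 0.1633]
eef_rot: [-0.453, -0.543, 0.544, 0.451]
ft_force: [-0.4, -0.4, -0.4]
width: 0.0006
```

```bash
python3 look.py t7 && python3 - <<'E'
from h import *
from scipy.spatial.transform import Rotation as R
x=R.from_quat(read_state()['eef_rot']).as_matrix()[:,0];print(x,np.arctan2(x[1],x[0]))
s=camera("scene");cv2.imwrite("pics/s7.png",s['img'][:,:,::-1])
E
```

```text
3.95 [ 0.4275 -0.1592  0.163 ] [0.4 1.1 0.3] [-0.75 -0.07  0.99  2.01  0.07  1.17  1.97] 0.0005751293074620577
[-0.18346818  0.98302372 -0.00194718] 1.7553100406394089
```

View pics/t7.png

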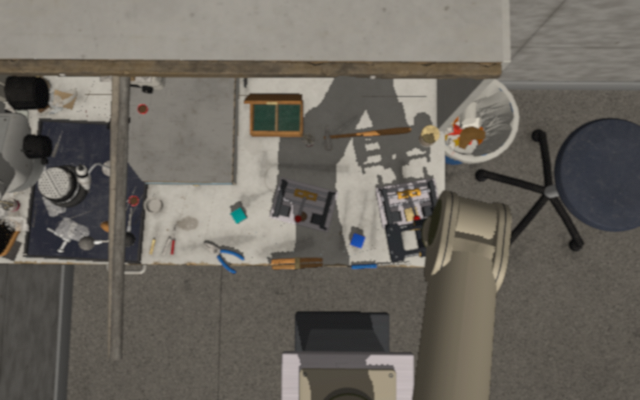

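View pics/s7.png

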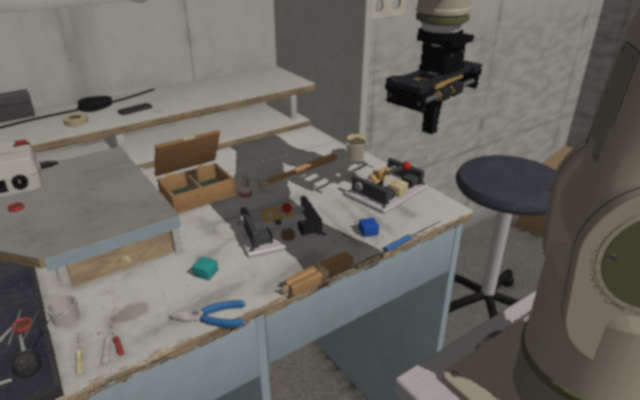

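The tool is over the near side of the target clamp and the fingers are shut. In the scene view the fingertip is at (431,128) and the red knob at (406,166). The jaw axis matches the clamp's sleeve (yaw about 0.18). Next I'll lower it behind the knob.

{"fn": "jog_arm", "kwargs": {"commands": [{"translation":[0,-5,-30],"twist":0},{"translation":[0,0,-35],"twist":0},{"translation":[0,0,-33],"twist":0},{"translation":[0,0,0],"twist":0},{"translation":[0,0,0],"twist":0}]}}

```text
time: 4.5
ee_pos: [0.4265, -0.1632, 0.065]
eef_rot: [-0.451, -0.544, 0.545, 0.451]
ft_force: [-0.4, -0.0, 0.2]
width: 0.0006
```

```bash
cat > look2.py <<'E'
import sys
from h import *
n=sys.argv[1]
t=camera("top");s=camera("scene")
st=read_state();print(st['time'],st['ee_pos'].round(4),st['ft_force'].round(1),st['joint_positions'].round(2))
a=cv2.resize(s['img'][90:230,320:460,::-1],(560,560),interpolation=cv2.INTER_CUBIC)
b=cv2.resize(t['img'][165:235,370:450,::-1],(240,210),interpolation=cv2.INTER_CUBIC)
o=np.zeros((560,800,3),np.uint8);o[:,:560]=a;o[:210,560:]=b
cv2.imwrite(f"pics/{n}.png",o)
for c,nm,(x0,x1,y0,y1) in((t,'top',(370,450,165,240)),(s,'scene',(340,470,130,220))):
    h=cv2.cvtColor(c['img'],cv2.COLOR_RGB2HSV)
    m=(((h[...,0]<6)|(h[...,0]>174))&(h[...,1]>150)&(h[...,2]>60)).astype(np.uint8)
    k,l,S,C=cv2.connectedComponentsWithStats(m)
    for j in range(1,k):
        if S[j][4]>8 and x0<C[j][0]<x1 and y0<C[j][1]<y1: print(nm,S[j].tolist(),C[j].round(1))
E
python3 look2.py a1
```

```text
4.6 [ 0.4277 -0.1635  0.0662] [ 0.2 -0.1  0.8] [-0.69  0.18  1.04  2.11 -0.2   0.95  2.22]
top [413, 216, 6, 7, 32] [415.8 218.8]
scene [402, 161, 8, 9, 51] [405.9 165.1]
```

View pics/a1.png

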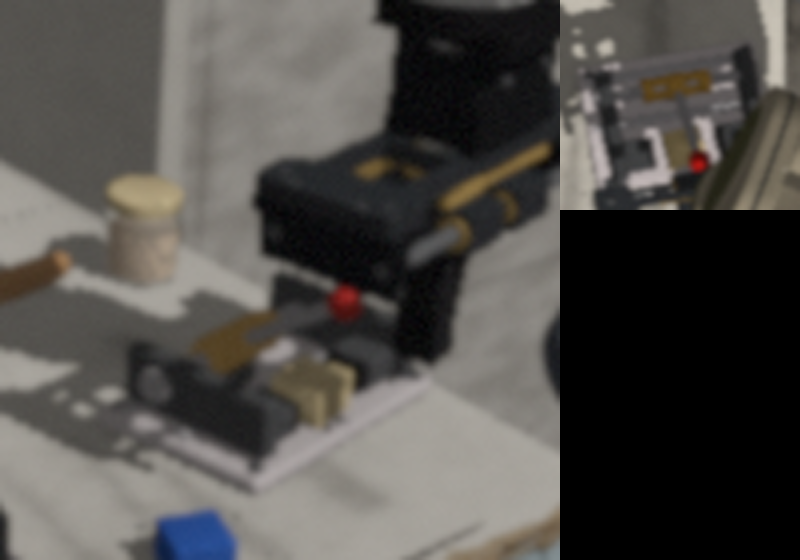

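The fingers stand behind the knob with clearance all round (knob at crop (345,302)). I'll ease forward until I feel contact.

{"fn": "jog_arm", "kwargs": {"commands": [{"translation":[10,1.5,0],"twist":0},{"translation":[10,2,0],"twist":0},{"translation":[5,1,0],"twist":0},{"translation":[5,1,0],"twist":0},{"translation":[0,0,0],"twist":0}]}}

```text
time: 5.1
ee_pos: [0.4554, -0.1588, 0.0646]
eef_rot: [-0.451, -0.544, 0.545, 0.452]
ft_force: [-4.7, -0.6, 3.1]
width: 0.0
```

```bash
python3 look2.py a2
```

```text
5.2 [ 0.4555 -0.1588  0.0646] [-5.  -1.3  3. ] [-0.65  0.27  1.    2.04 -0.28  0.97  2.25]
scene [403, 161, 4, 8, 17] [404.4 164.9]
```

View pics/a2.png

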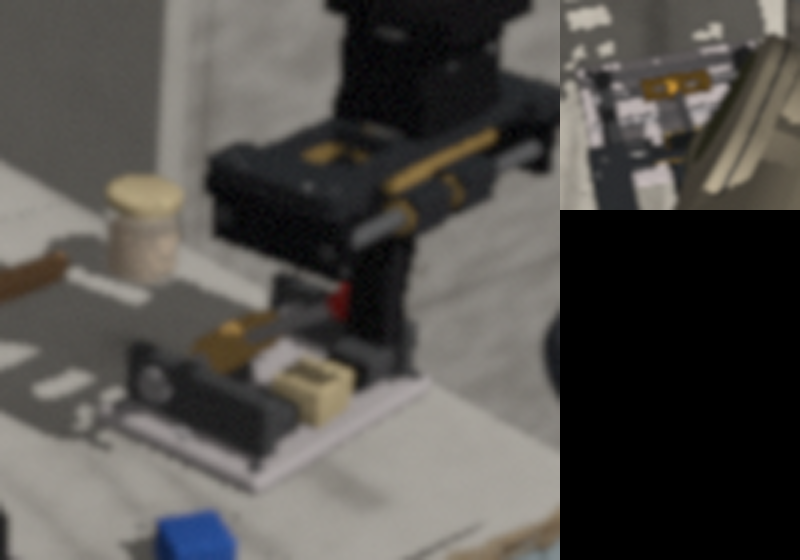

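The fingers made contact at TCP x=0.4555 with about 5 N, which fits the stated stiffness. I'll follow the arc up to vertical.

{"fn": "jog_arm", "kwargs": {"commands": [{"translation":[6.5,1.2,6.5],"twist":0},{"translation":[6.5,1.2,6.5],"twist":0},{"translation":[8,1.5,6],"twist":0},{"translation":[8,1.5,6],"twist":0},{"translation":[9,1.7,4],"twist":0},{"translation":[9,1.7,4],"twist":0},{"translation":[10,1.8,2],"twist":0},{"translation":[10,1.8,2],"twist":0},{"translation":[0,0,0],"twist":0}]}}

```text
time: 6.1
ee_pos: [0.5248, -0.1457, 0.1017]
eef_rot: [-0.451, -0.545, 0.545, 0.451]
ft_force: [-0.1, -0.3, -0.1]
width: 0.0003
```

```bash
python3 look2.py a3
```

```text
6.2 [ 0.5236 -0.1457  0.1014] [-0.5 -1.4 -0.3] [-0.61  0.37  0.96  1.86 -0.34  1.08  2.24]
scene [376, 137, 3, 5, 10] [377.2 139.1]
```

View pics/a3.png

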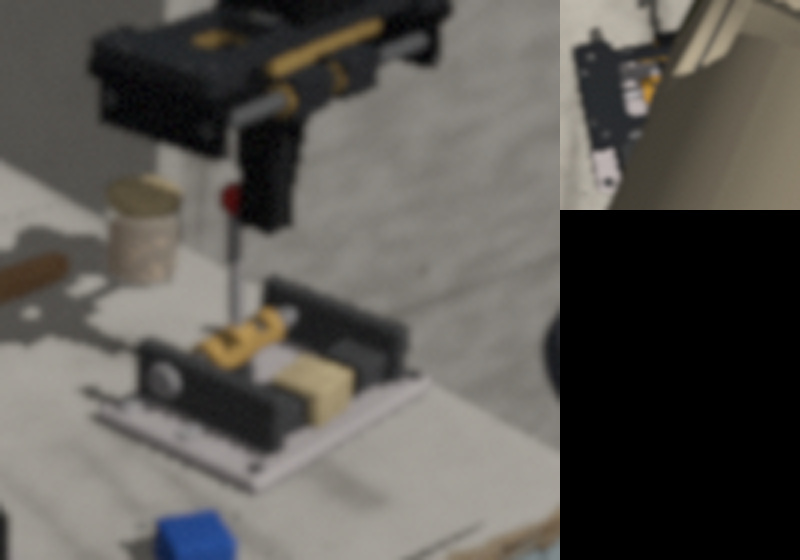

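The lever stands upright with the finger still behind the knob (crop (232,200)). Now over and down to the far side.

{"fn": "jog_arm", "kwargs": {"commands": [{"translation":[10,1.8,-0.5],"twist":0},{"translation":[10,1.8,-0.5],"twist":0},{"translation":[9,1.7,-2],"twist":0},{"translation":[9,1.7,-3],"twist":0},{"translation":[8,1.5,-4],"twist":0},{"translation":[8,1.5,-5],"twist":0},{"translation":[0,0,0],"twist":0}]}}

```text
time: 6.9
ee_pos: [0.5769, -0.136, 0.0848]
eef_rot: [-0.45, -0.543, 0.545, 0.452]
ft_force: [-3.9, -1.3, -3.1]
width: 0.0001
```

```bash
python3 look2.py a4
```

```text
7.0 [ 0.5772 -0.136   0.0857] [-3.3 -1.5 -2.4] [-0.53  0.51  0.89  1.74 -0.44  1.1   2.25]
```

View pics/a4.png

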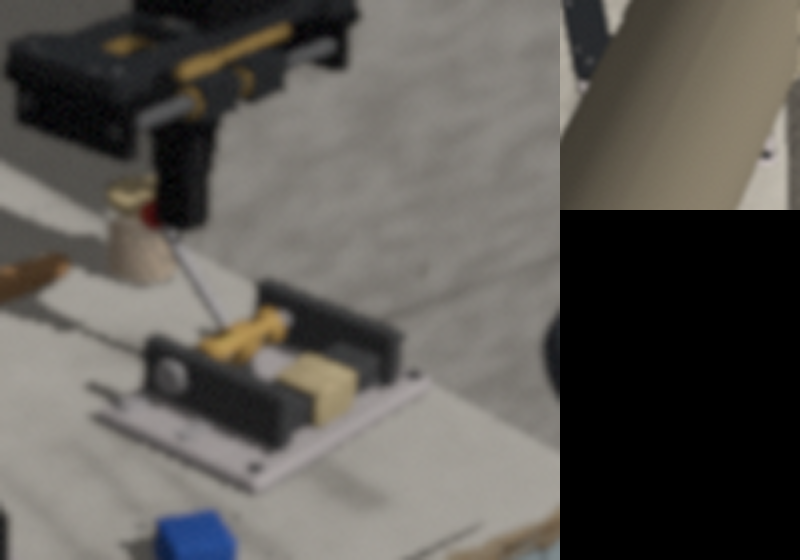

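The lever leans well over (about 1.7 rad) and the jaws are closing on the block. I'll push on to the stop and watch the force.

{"fn": "jog_arm", "kwargs": {"commands": [{"translation":[6,1.1,-5],"twist":0},{"translation":[6,1.1,-6],"twist":0},{"translation":[3,0.5,-3],"twist":0},{"translation":[0,0,0],"twist":0}]}}

```text
time: 7.4
ee_pos: [0.5881, -0.1353, 0.0741]
eef_rot: [-0.449, -0.542, 0.545, 0.455]
ft_force: [-34.7, 0.3, 35.1]
width: 0.0006
```

```bash
python3 look2.py a5
```

```text
7.5 [ 0.588  -0.1353  0.074 ] [-34.2   1.   34.1] [-0.51  0.55  0.87  1.72 -0.46  1.1   2.26]
```

View pics/a5.png

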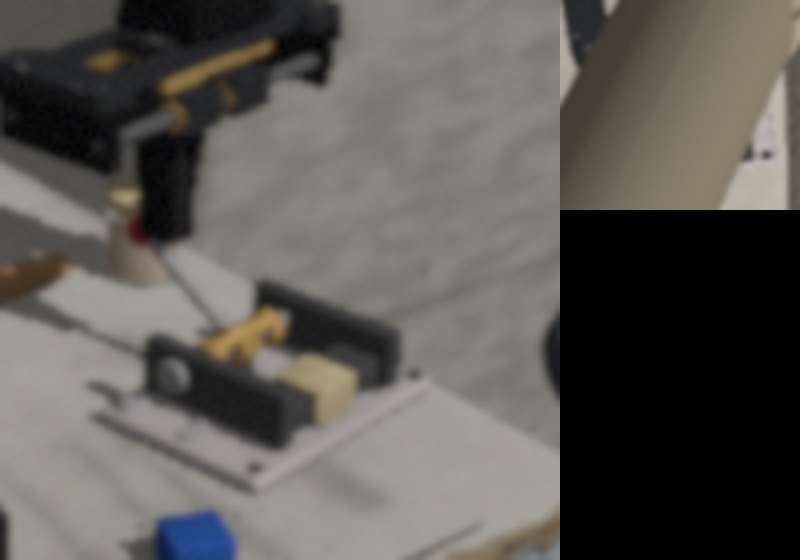

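The force rose sharply to about 35 N on each axis, at the position worked out for the stop (front of the finger 59 mm past the axis, z 74 mm). I'll release along the rod's normal, back off and look.

{"fn": "jog_arm", "kwargs": {"commands": [{"translation":[-5,-0.9,5],"twist":0},{"translation":[-8,-1.5,12],"twist":0},{"translation":[-10,-1.8,25],"twist":0},{"translation":[-15,-3,40],"twist":0},{"translation":[-40,-7,40],"twist":0},{"translation":[-50,0,0],"twist":0},{"translation":[-40,0,0],"twist":0},{"translation":[0,0,0],"twist":0}]}}

```text
time: 8.3
ee_pos: [0.4457, -0.1469, 0.1941]
eef_rot: [0.452, 0.547, -0.539, -0.453]
ft_force: [-0.2, 0.7, -0.3]
width: 0.0008
```

```bash
python3 look2.py a6
```

```text
8.4 [ 0.4484 -0.1456  0.1938] [ 1.   0.9 -0.1] [-0.86 -0.07  1.07  1.93  0.06  1.24  1.94]
scene [353, 144, 5, 6, 23] [354.8 146.4]
```

View pics/a6.png

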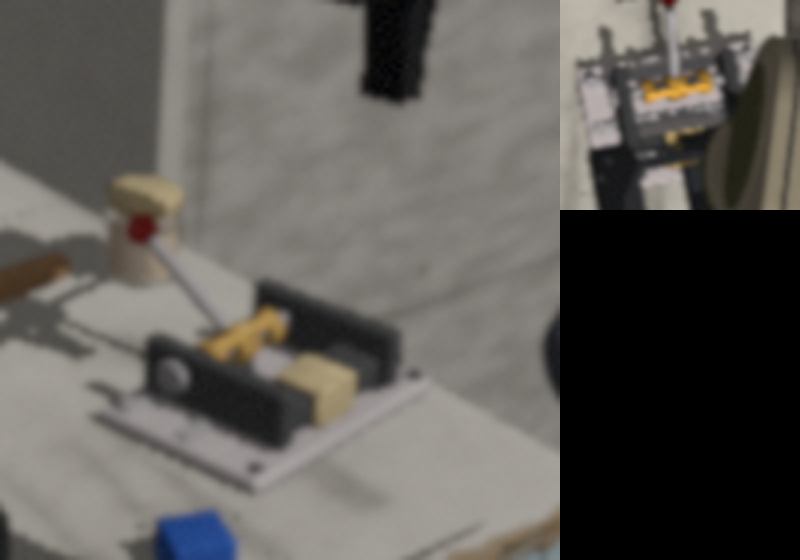

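```bash
python3 - <<'E'
from h import *
t=camera("top");s=camera("scene")
P=[]
for c,(x0,x1,y0,y1) in((t,(385,430,150,180)),(s,(340,370,130,160))):
    h=cv2.cvtColor(c['img'],cv2.COLOR_RGB2HSV)
    m=(((h[...,0]<8)|(h[...,0]>172))&(h[...,1]>120)&(h[...,2]>40)).astype(np.uint8)
    w=np.zeros_like(m);w[y0:y1,x0:x1]=m[y0:y1,x0:x1]
    k,l,S,C=cv2.connectedComponentsWithStats(w);j=1+S[1:,4].argmax();print(S[j],C[j]);P.append(C[j])
K1,e=tri(ray(t,*P[0]),ray(s,*P[1]));K0=np.array([.4739,-.1572,.0755])
print("knob",K1.round(4),e.round(4))
d=K1-K0;ch=np.linalg.norm(d);print("chord",ch,"-> angle if r=80:",2*np.arcsin(min(1,ch/.16)),"yaw",np.arctan2(d[1],d[0]),"dz",d[2])
# block in both
h=cv2.cvtColor(s['img'],cv2.COLOR_RGB2HSV).astype(int)
# cork knob
m=(((h[...,0]<6)|(h[...,0]>174))&(h[...,1]>150)&(h[...,2]>40)).astype(np.uint8)
k,l,S,C=cv2.connectedComponentsWithStats(m)
print([C[j].round(1) for j in range(1,k) if S[j][4]>8 and 250<C[j][0]<320])
a=cv2.resize(t['img'][150:235,370:450,::-1],None,fx=7,fy=7,interpolation=cv2.INTER_CUBIC)
cv2.imwrite("pics/f.png",a)
E
```

```text
[403 161   5   5  20] [405.25 163.25]
[352 144   7   6  33] [354.93939394 146.48484848]
knob [ 0.6037 -0.1325  0.0746] 0.0003
chord 0.13216739036302952 -> angle if r=80: 1.9441118753187967 yaw 0.18799981517141384 dz -0.0009147335639090176
[array([286.1, 207.6])]
```

View pics/f.png

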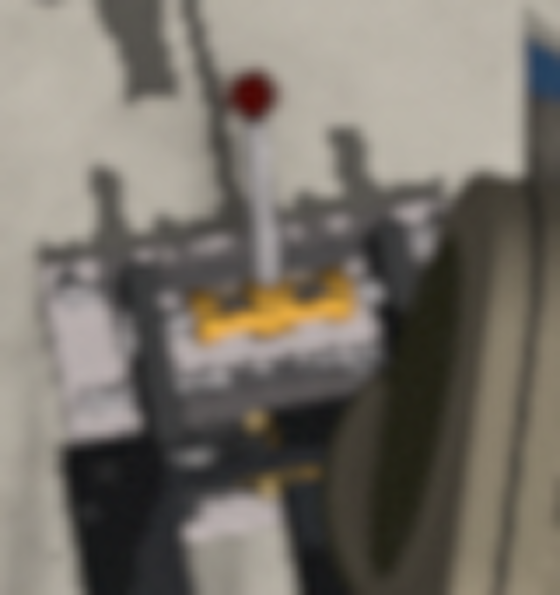

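The knob now sits at the same height on the far side: chord 132 mm, so about 1.94 rad by camera, where the stop would give 134.6 mm. The cork clamp's knob hasn't moved (286,208). The gripper hides the block from above, so I'll move aside to check it.

{"fn": "jog_arm", "kwargs": {"commands": [{"translation":[-15,45,0],"twist":0},{"translation":[-10,45,0],"twist":0},{"translation":[0,45,0],"twist":0},{"translation":[0,45,0],"twist":0},{"translation":[0,0,0],"twist":0}]}}

```text
time: 9.0
ee_pos: [0.4224, 0.0388, 0.1918]
eef_rot: [-0.45, -0.544, 0.547, 0.45]
ft_force: [0.8, -0.7, -0.4]
width: 0.0009
```

```bash
python3 - <<'E'
from h import *
t=camera("top");s=camera("scene");st=read_state();print(st['time'],st['ee_pos'],st['ft_force'].round(1))
h=cv2.cvtColor(t['img'],cv2.COLOR_RGB2HSV);H=h.astype(int)
K0=np.array([.4739,-.1572,.0]);K1=np.array([.6037,-.1325,0]);O=(K0+K1)/2;u=(K1-K0)/np.linalg.norm(K1-K0);v=np.array([-u[1],u[0],0])
m=((H[...,0]>18)&(H[...,0]<34)&(H[...,1]>55)&(H[...,1]<170)&(H[...,2]>110)).astype(np.uint8);w=np.zeros_like(m);w[200:228,395:430]=m[200:228,395:430]
k,l,S,C=cv2.connectedComponentsWithStats(w);j=1+S[1:,4].argmax();print(S[j],C[j])
p=plane(t,*C[j],.032);print("block top",p.round(4),"clamp x,y:",(p-O)@u,(p-O)@v)
a=cv2.resize(t['img'][150:235,370:450,::-1],(490,520),interpolation=cv2.INTER_CUBIC)
b=cv2.resize(s['img'][130:220,330:440,::-1],(300,245),interpolation=cv2.INTER_CUBIC)
o=np.zeros((520,790,3),np.uint8);o[:,:490]=a;o[:245,490:]=b;cv2.imwrite("pics/f2.png",o)
E
```

```text
9.1 [0.4227761  0.03391008 0.19186003] [-0.2 -0.2  0.2]
[405 207  15  14 164] [412.0304878  213.49390244]
block top [ 0.4884 -0.1541  0.032 ] clamp x,y: -0.05122932463080326 0.0003251420652717991
```

View pics/f2.png

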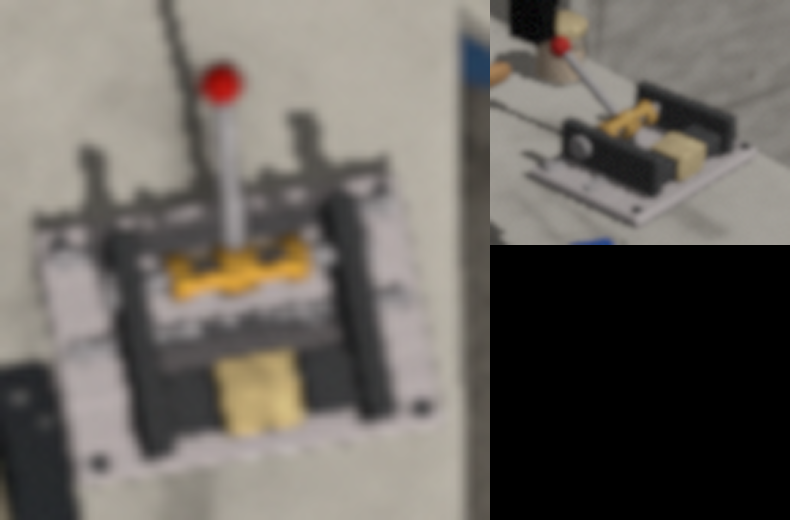

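The block is gripped between both pads, square to the jaws and flat, at clamp x = -51 mm, y = 0.3 mm. The lever is fully over and the arm is clear. Handing in.

```bash
python3 -c "
from bench import *
print(close_job())"
```

```text
the job is handed in; nothing more can be done
None
```

I pushed the lever of the brass block's clamp over to its stop with the fingers shut, then let go and moved the arm clear. The job is handed in, at about 9.1 s on the robot's clock.

**Last checks**
- **Lever:** the cameras put its turn at about 1.94 rad. The force jumped to about 35 N on each of x and z (about 49 N in all) where the stop was expected. The small gap to the nominal 2.0 is within the calibration error, and the lever is above the 1.85 needed.
- **Block:** it is held between both pads, at x = -51 mm and y = 0.3 mm in the clamp's frame. It looks upright and flat on the plate, but I did not measure its height or tilt.
- **Cork clamp:** its knob was at the same pixel (286, 208) after the push as at the start. I did not measure it again after moving the arm aside, past that clamp.
- **Robot:** nothing is being touched; the force reads about 0 N.

**What went wrong on the way**
- One move call was refused because its rows lacked "twist", and nothing moved.
- I went round the front end of an overhead bar of unknown height.

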